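# Calibrate the workshop scale

## Robot

A 6-joint arm with a two-finger parallel gripper is mounted at the origin on the work surface. World frame = base frame: x ahead of the robot, y to its left, z up, the work surface at z = 0. Lengths are in m, angles in rad, forces in N, time in s.
With the tool pointing down it reaches from about 0.35 to 0.725 m from the base axis. Payload 4.3 kg.
Tool frame: the origin (TCP) lies midway between the tips of the shut fingers; the grasp point (between the pads) lies robot.hold_point_z behind it (robot.hold_point_z is the distance from the TCP to the grasp point, in m); z points along the fingers, y is the line along which they close (so a half turn about z gives the same grasp; the last joint's range is limited). The gripper opens to 85 mm and grips with 20 to 120 N. Pads are 22 mm wide; open, the fingers measure 114 mm over their backs; the gripper's body (76 mm by 85 mm) begins 54 mm behind the grasp point. The pads swing forward as they close: fully open they stand 13 mm farther back than shut.
Start: joints at [-1.286, 0.377, 0.081, 1.274, 0, 1.46], TCP at [0.221, -0.531, 0.231] pointing down, gripper open.
Joint ranges: [-2.72, 2.72], [-0.84, 1.66], [-1.02, 1.22], [-1.77, 2.12], [-1.37, 1.28], [-3.14, 3.14]. Speed limits (rad/s): [2.57, 2.57, 3.14, 3.14, 3.14, 3.14].

## Interface

Orientations are given as a unit quaternion [x, y, z, w].
In Python, from bench import robot gives the robot as it stands. The module is installed in compiled form; this text tells all that it offers.
- The arm moves only by the tool apply_moves, never from a script. Its argument "targets" is a list of rows, each a list of 7 numbers: the turn, a rotation vector about the world's x, y, z in rad, then the shift along the world's x, y, z in m, then the opening, from -1 (shut) to 1 (fully open). In form: [[rx, ry, rz, dx, dy, dz, jaw], ...]. A call has 1 to 10 rows; each row shifts and turns the commanded pose from where the row before left it; what a row does not reach is not made up. A row lasts 1/12 s, in which the tool goes at most 41.7 mm and 7.16 degrees, less where a joint would pass 70% of its speed; a pose out of reach is approached as far as the arm can. A call with a gripper value outside its range is refused whole. The fingers move at their own pace and stop on an object; "force" is the grip in N (left out, the last holds). Time passes only in rows, so rows that do not move let the fingers close. It gives the time, the measured TCP pose, the force, the opening and the grip force at its end, in the units of the state.
- robot.observe(): the state, without advancing time (a new reading comes with each control period).
- robot.snapshot(name): name is "scene" or "top"; returns a dict with "frame" (420x560x3 uint8, red, green, blue), "fx", "fy", "cx", "cy" (pixels), "view" (4x4, takes a point from world to camera coordinates). Camera axes: x right, y up, looking along -z (the intrinsics and any distortion apply to the point x, -y, -z); pixel columns grow to the right and rows downward; lengths in m; the calibration is good to about 2 mm. A picture is of the moment at which its call begins. There is no depth.
- robot.close_job(): hands the job in; it is judged then, once.
The state is a dict: "time_s": time; "joints": joint angles; "qd": joint speeds; "tau": joint torques, N m; "ee_pos": TCP position; "tool_rot": TCP orientation; "ft_force": force on the tool from outside, world axes, zero at the start; "torque": the same for the moment, N m; "gripper_width": opening from 0.0 (shut) to 1.0 (fully open); "grip_force": force on a finger pad.
Only numpy, scipy, OpenCV 4.12 (cv2) and the standard library are available. Lean on these libraries where they do the work, as an engineer would, in place of code of your own. Each camera call takes 0.05 s, during which the arm holds its last target. There are 200 camera calls.

## Task

Calibrate the violin maker's bench scale: stand the largest of the three steel weights upright in the middle of the weighing pan, setting it down rather than dropping it. With the weight standing there, use the wooden-handled stylus to push the recessed button in the far side of the scale fully in and keep it in for a full second. Then lay the stylus back in the notches of its wooden rest, leaving the weight on the pan and the other things where they are.

Things in the scene. Friction and masses are not known exactly. Their poses are not given: they have to be found in the camera images.
- scale: Grey bench scale, fixed, 160 (x) x 190 (y) x 88 mm high. Origin at the centre of its underside; +x points out of its far face (the plane x = +80 mm, away from the robot), which holds the recessed button. The steel pan on top (136 x 170 mm, upper surface at 88 mm) covers x from -80 to +56 mm; a small black rib on the top edge stands right above the button's hole.
- pan (a point): Centre of the weighing pan's upper surface, marked by a dull round 60 mm patch; 12 mm to the -x side of the scale's origin, 88 mm above the bench; axes as the scale.
- port (a point): Centre of the mouth of the round, level hole in the scale's far face, 46 mm above the bench; diameter 21 mm with a small chamfer, running along the scale's -x. The round black button (18 mm) lies 12 mm inside the mouth, too deep for the fingers. Axes as the scale, x pointing out of the hole.
- cal_button (a joint): Spring button in the hole: 0 out, 0.006 m fully in (pushed along the scale's -x; 1.5 N to start, 4.5 N fully in); springs back when let go. It counts as fully in above 0.0045 m.
- stylus: Stylus, 142 mm long, about 60 g: square dark wooden handle 100 x 20 x 20 mm, then a thin steel shaft 8 mm in diameter with a round end. Origin at the handle's centre; +x runs along it to the tip, 92 mm away. It starts lying level in both notches of its rest, tip towards the robot, origin 44 mm above the bench.
- stylus_tip (a point): Round end of the stylus shaft, 92 mm along +x from the stylus's origin.
- rest: Wooden stylus rest, fixed: base 100 (x) x 74 (y) x 10 mm, two saddles 8 mm thick at x = +33 and -33 mm (58 mm free between), each with a notch 34 mm wide in which the handle lies along x; notch floor 34 mm, ears 48 mm above the bench. Origin under its centre; the lying stylus's origin is 44 mm above. Left or right of the scale; the weights stand across from it.
- board: Flat wooden board 200 (x) x 80 (y) x 12 mm, fixed, on which the three weights stand in a row along its x, 70 mm apart, in any order. Origin at the centre of its underside. It stands left or right of the scale.
- weight_large: Largest steel weight, 0.74 kg: upright cylinder 44 mm in diameter and 58 mm high, with a neck and a 24 mm knob on top, 82 mm high in all. Origin at the centre of its underside.
- weight_medium: Middle steel weight, same shape: 36 mm in diameter, 66 mm high in all. Leave alone. Origin at the centre of its underside.
- weight_small: Smallest steel weight, same shape: 30 mm in diameter, 52 mm high in all. Leave alone. Origin at the centre of its underside.
- plane: Small wooden hand plane, 150 x 50 x 63 mm, on the far part of the bench. Leave alone. Origin at the centre of its underside.
- jar: Amber glass jar with a steel lid, 64 mm in diameter, 85 mm high, on the far part of the bench. Leave alone. Origin at the centre of its underside.
There are look-alikes about, which are no part of the job. Leave any blue look-alike of the weight_large alone. Several things have the shape of the scale; the one meant has the colours described above.

How it is judged:
On the way, in this order (a step that is already met when the one before it is completed fails the run):
1. the largest weight stands released in the middle of the pan (within 30 mm) (horizontal distance between weight_large and pan below 0.03 m and z of weight_large in the frame of pan between -0.005 and 0.005 m and angle between weight_large's own z axis and vertical below 0.1 rad and linear speed of weight_large below 0.03 m/s and contact force between the fingers and weight_large below 0.05 N), for 0.2 s.
2. with the weight on the pan, the stylus's tip, inside the hole, keeps the button fully in for most of a second (all of step 1 and value of joint cal_button above 0.0045 m and x of stylus_tip in the frame of port below -0.012 m and distance between stylus_tip and port below 0.03 m), for 0.7 s.
At the end, for the whole second after the job is handed in: The largest weight stands upright and still on the pan, within 30 mm of its centre; the button is out again; the stylus lies still in both notches of its rest (either way round, its middle within 20 mm of the rest's middle along the rest, level with the notch floors to 5 mm) (all of step 1 and value of joint cal_button below 0.001 m and x of stylus in the frame of rest between -0.02 and 0.02 m and y of stylus in the frame of rest between -0.015 and 0.015 m and z of stylus in the frame of rest between 0.039 and 0.049 m and angle between the x axis of stylus and the x axis of rest, either way round below 0.2 rad and linear speed of stylus below 0.03 m/s); the robot touches nothing.
It fails at once if the largest weight is let go more than 20 mm above the pan (z of weight_large in the frame of pan above 0.02 m and contact force between the fingers and weight_large below 0.05 N).
It fails at once if the button is pressed while the weight is not on the pan (value of joint cal_button above 0.003 m and horizontal distance between weight_large and pan above 0.04 m).
It fails at once if the medium weight, small weight, hand plane or jar is moved more than 30 mm (distance of any of weight_medium, weight_small, plane, jar from where it was at the start of the episode above 0.03 m).
It also fails if it takes over 72 s, if anything falls off the work surface, if the arm or the gripper's body presses on something with over 40 N, if the wrist force passes 120 N, or if a joint passes its speed limit or range.

## Working session

There is one attempt and no reset: what is moved stays moved. The work goes in short steps, Python scripts to look and compute and a tool call to move; the robot and the scene stay as the last step left them, time stands still between calls to the robot, and variables do not carry over. Pictures are saved under pics/ and viewed, at most 10 in all, crops included, and the job is handed in when it is done.

Besides the shell and the picture viewer there is one more tool, called after "Request:" as name([rows], argument=value, ...), one row to a line, values as JSON. apply_moves: Moves the arm, as the interface text tells. Its arguments: {"type":"object","properties":{"targets":{"type":"array","items":{"type":"array","items":{"type":"number"}}},"force":{"type":"number"}},"required":["targets"]}

```bash
mkdir -p pics; cat > h.py <<'E'
from bench import robot
import numpy as np, cv2
def snap(name,save=None):
    s=robot.snapshot(name)
    if save: cv2.imwrite('pics/'+save,s['frame'][:,:,::-1])
    return s
def ray(s,u,v):
    V=np.array(s['view']);R=V[:3,:3];t=V[:3,3]
    d=R.T@np.array([(u-s['cx'])/s['fx'],-(v-s['cy'])/s['fy'],-1.])
    return -R.T@t,d
def onz(s,u,v,z):
    o,d=ray(s,u,v);return o+d*(z-o[2])/d[2]
def proj(s,p):
    V=np.array(s['view']);c=V[:3,:3]@np.array(p)+V[:3,3]
    return s['cx']+s['fx']*c[0]/-c[2], s['cy']+s['fy']*-c[1]/-c[2]
E
python3 - <<'E'
from h import *
for n in('scene','top'):
    s=snap(n,n+'0.png'); print(n,s['fx'],s['fy'],s['cx'],s['cy'],{k for k in s},ray(s,280,210))
print(robot.observe(),robot.hold_point_z)
E
```

```text
scene 487.8115750336287 487.8115750336287 283.03374201632033 202.46939748790942 {'fy', 'cy', 'fx', 'view', 'cx', 'frame'} (array([0.94391263, 0.54245175, 0.92107717]), array([-0.39980377, -0.49183639, -0.77364779]))
top 382.7447008772481 382.7447008772481 273.50786930111326 207.80758782146344 {'fy', 'cy', 'fx', 'view', 'cx', 'frame'} (array([ 0.43014481, -0.00346466,  1.07585263]), array([ 0.04465519, -0.02241958, -0.99891131]))
{'time_s': 0.1, 'joints': array([-1.28627280e+00,  3.78024348e-01,  7.98053372e-02,  1.27437979e+00,
       -4.05614217e-06,  1.46052311e+00]), 'qd': array([-0.00012568, -0.00165083,  0.00355999, -0.0013124 ,  0.0006644 ,
        0.00035831]), 'tau': array([ 1.77195147e-03, -4.64696074e+01,  2.70581460e+01,  1.20314030e-02,
       -6.86139879e-05,  1.20219048e-05]), 'ee_pos': array([ 0.22101762, -0.5302205 ,  0.23045243]), 'tool_rot': array([ 9.80579725e-01,  1.96118816e-01, -8.04412718e-05, -8.97639655e-04]), 'ft_force': array([ 0.96472541, -0.6131875 ,  0.60705686]), 'torque': array([ 0.00087599, -0.02754225, -0.00305823]), 'grip_force': 0.0, 'gripper_width': 0.9990810590486356} 0.0187
```

View pics/top0.png

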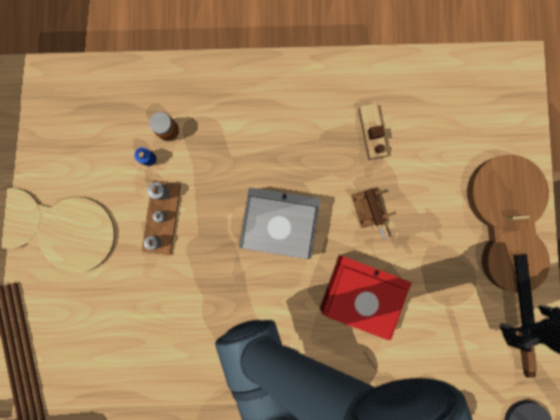

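View pics/scene0.png

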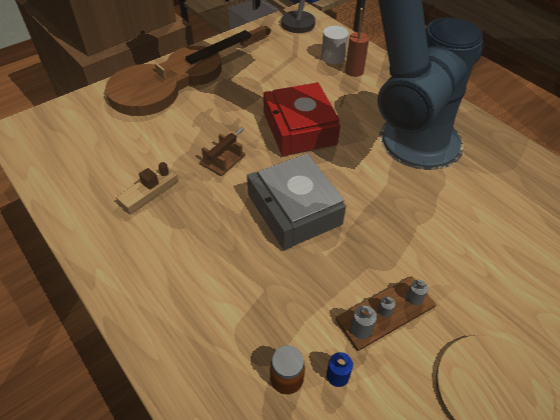

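The top view shows the grey scale around (280,222) with its rib at (284,196). The board is at (160,218) with weights at (156,190), (158,216) and (151,242), and the first of these looks largest. The rest is at (372,208) with the stylus tip at about (382,233). The red scale at (367,298) and the blue weight at (145,157) are decoys. I'll enlarge crops for measuring.

```bash
python3 - <<'E'
from h import *
t=cv2.imread('pics/top0.png');s=cv2.imread('pics/scene0.png')
def c(i,x,y,w,h,k): return cv2.resize(i[y:y+h,x:x+w],None,fx=k,fy=k,interpolation=cv2.INTER_CUBIC)
# layout 800x600: top row: board(top),rest(top),  bottom row: scene board, scene rest, scale top
o=np.zeros((600,800,3),np.uint8)
def put(im,x,y): o[y:y+im.shape[0],x:x+im.shape[1]]=im
put(c(t,135,175,55,85,3.5),0,0)      
put(c(t,230,180,100,85,3.5),195,0)
put(c(t,345,180,60,65,4),550,0)
put(c(s,330,270,110,80,3.5),0,300)
put(c(s,190,120,60,60,4.5),390,300)
cv2.imwrite('pics/crop1.png',o)
E
```

```text
(no output)
```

View pics/crop1.png

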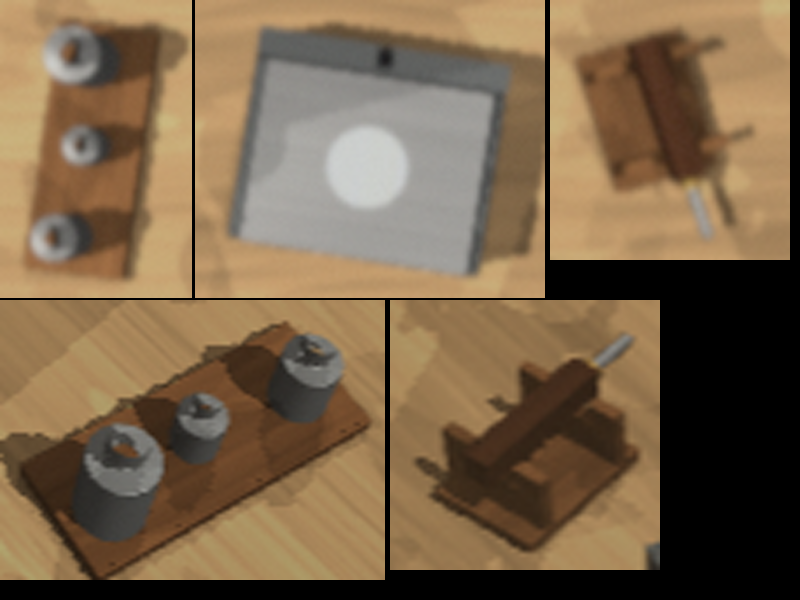

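The crops confirm the large weight is the far one on the board: (156.7,190.7) in top, (365,311) in scene. The pan patch is at (279.1,227.7) and the stylus tip at (384,239) in top.

```bash
python3 - <<'E'
from h import *
t=snap('top');s=snap('scene')
np.set_printoptions(precision=4,suppress=True)
def tri(a,b):
    (o1,d1),(o2,d2)=ray(t,*a),ray(s,*b)
    M=np.stack([d1,-d2],1);k=np.linalg.lstsq(M,o2-o1,rcond=None)[0]
    p,q=o1+k[0]*d1,o2+k[1]*d2; return (p+q)/2,np.linalg.norm(p-q)
# pan patch by mask in both
def patch(im,x,y,w,h):
    g=cv2.cvtColor(im['frame'],cv2.COLOR_RGB2GRAY)[y:y+h,x:x+w]
    th,m=cv2.threshold(g,0,255,cv2.THRESH_OTSU); M=cv2.moments(m,True); return x+M['m10']/M['m00'],y+M['m01']/M['m00'],M['m00']
a=patch(t,262,210,36,36); b=patch(s,280,168,40,36)
print('patch',a,b,onz(t,*a[:2],.088),onz(s,*b[:2],.088),tri(a[:2],b[:2]))
print('corners',[onz(t,*p,z)[:2] for p,z in (((249.1,189.4),.085),((319.4,199.4),.085),((240,247.4),.085),((310,258),.085))],'rib',onz(t,284.3,196.6,.09))
print('W body',onz(t,156.7,190.7,.07),'knob',onz(t,155,188.4,.094),'tri',tri((155,188.4),(364.9,310.9)))
print('W scene body rim', onz(s,330+123/3.5,270+155/3.5,.07))
for p,z in (((368.25,190.5),.054),((380,223.75),.054),((384.25,239),.044)): print('sty',onz(t,*p,z))
print('sty scene tip',onz(s,243.3,128.4,.044),tri((384.25,239),(243.3,128.4)))
for n,u,v in (('s handle near end top',190+205/4.5,120+65/4.5),('s handle far end top',190+85/4.5,120+155/4.5)): print(n,onz(s,u,v,.054))
E
```

```text
patch (278.5573394495413, 227.37614678899084, 436.0) (299.8611825192802, 184.7095115681234, 389.0) [ 0.4296 -0.0207  0.088 ] [ 0.4303 -0.0181  0.088 ] (array([ 0.4291, -0.0203,  0.0853]), np.float64(0.0012551653732834661))
corners [array([0.5301, 0.0531]), array([ 0.4993, -0.1287]), array([0.3807, 0.08  ]), array([ 0.3487, -0.0995])] rib [ 0.5086 -0.0377  0.09  ]
W body [0.5346 0.2972 0.07  ] knob [0.5382 0.2944 0.094 ] tri (array([0.5381, 0.3004, 0.0799]), np.float64(0.004834065840039372))
W scene body rim [0.5362 0.3046 0.07  ]
sty [ 0.5219 -0.2645  0.054 ]
sty [ 0.432  -0.2924  0.054 ]
sty [ 0.3907 -0.305   0.044 ]
sty scene tip [ 0.3918 -0.2988  0.044 ] (array([ 0.3893, -0.3055,  0.0384]), np.float64(0.003174737517437062))
s handle near end top [ 0.4282 -0.2823  0.054 ]
s handle far end top [ 0.5247 -0.262   0.054 ]
```

Measured world positions:
- **Pan:** (0.430, -0.0195), scale yaw about -0.176.
- **Port:** about (0.520, -0.036).
- **Large weight:** about (0.536, 0.299), board yaw about -0.11.
- **Stylus origin:** about (0.477, -0.276), axis yaw 0.30.

I'm moving above the weight now.

Request:
apply_moves([
  [0,0,0.12,0.0143,0.0377,0,1],
  [0,0,0.12,0.0143,0.0377,0,1],
  [0,0,0.12,0.0143,0.0377,0,1],
  [0,0,0.12,0.0143,0.0377,0,1],
  [0,0,0.12,0.0143,0.0377,0,1],
  [0,0,0.12,0.0143,0.0377,0,1],
  [0,0,0.12,0.0143,0.0377,0,1],
  [0,0,0.12,0.0143,0.0377,0,1],
  [0,0,0.12,0.0143,0.0377,0,1],
  [0,0,0.12,0.0143,0.0377,0,1],
], force=40)

```text
time_s: 1.03
ee_pos: [0.3643, -0.1519, 0.2314]
tool_rot: [0.697, 0.717, 0.0, 0.0]
ft_force: [0.9, -0.1, 0.1]
gripper_width: 0.998
grip_force: 0.0
```

Request:
apply_moves([
  [0,0,0.12,0.0143,0.0377,0,1],
  [0,0,0.12,0.0143,0.0377,0,1],
  [0,0,0.12,0.0143,0.0377,0,1],
  [0,0,0.12,0.0143,0.0377,0,1],
  [0,0,0.12,0.0143,0.0377,0,1],
  [0,0,0.12,0.0143,0.0377,0,1],
  [0,0,0.12,0.0143,0.0377,0,1],
  [0,0,0.12,0.0143,0.0377,0,1],
  [0,0,0.12,0.0143,0.0377,0,1],
  [0,0,0.12,0.0143,0.0377,0,1],
])

```text
time_s: 1.87
ee_pos: [0.5073, 0.2253, 0.2311]
tool_rot: [0.169, 0.986, -0.0, 0.0]
ft_force: [1.1, -0.6, 1.2]
gripper_width: 0.998
grip_force: 0.0
```

Request:
apply_moves([
  [0,0,0.12,0.0143,0.0377,0,1],
  [0,0,0.11,0.0143,0.0377,0,1],
  [0,0,0,0,0,0,1],
  [0,0,0,0,0,0,1],
  [0,0,0,0,0,0,1],
])

```text
time_s: 2.28
ee_pos: [0.5353, 0.2982, 0.2308]
tool_rot: [0.059, 0.998, -0.0, -0.001]
ft_force: [0.8, -0.5, 0.1]
gripper_width: 0.996
grip_force: 0.0
```

Request:
apply_moves([
  [0,0,0,0,0,-0.03,1],
  [0,0,0,0,0,-0.035,1],
  [0,0,0,0,0,-0.035,1],
  [0,0,0,0,0,0,1],
])

```text
time_s: 2.62
ee_pos: [0.5301, 0.2945, 0.1245]
tool_rot: [0.06, 0.998, -0.003, -0.006]
ft_force: [-1.7, -0.7, -1.4]
gripper_width: 1.003
grip_force: 0.0
```

```bash
python3 - <<'E'
from h import *
t=snap('top');s=snap('scene')
def c(i,x,y,w,h,k): return cv2.resize(i['frame'][y:y+h,x:x+w,::-1],None,fx=k,fy=k,interpolation=cv2.INTER_CUBIC)
cv2.imwrite('pics/c2.png',np.hstack([c(t,110,140,100,120,4),c(s,320,235,100,120,4)]))
E
```

```text
(no output)
```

View pics/c2.png

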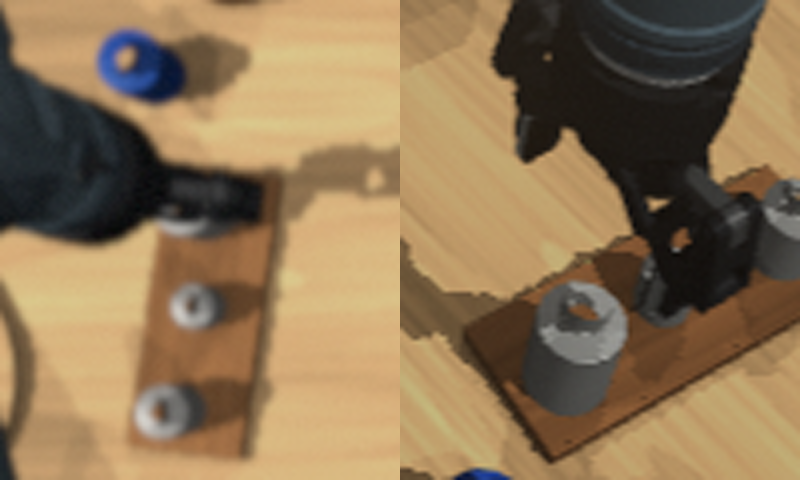

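```bash
python3 - <<'E'
from h import *
t=snap('top');s=snap('scene');p=robot.observe()['ee_pos'];print(p)
a=3.02-np.pi/2;u=np.array([np.cos(a),np.sin(a),0])
for n,i,o,k in(('top',t,(110,140),4),('scene',s,(320,235),4)):
  for q in (p,p+u*.045+[0,0,.013],p-u*.045+[0,0,.013],np.array([.536,.3,.094]),np.array([.536,.3,.012])):
    r=proj(i,q); print(n,np.round(q,3),np.round(r,1),np.round((np.array(r)-o)*k))
E
```

```text
[0.53725342 0.2984239  0.13431756]
top [0.537 0.298 0.134] [148.4 187.2] [153. 189.]
top [0.543 0.343 0.147] [128.2 184.8] [ 73. 179.]
top [0.532 0.254 0.147] [165.1 188.4] [220. 193.]
top [0.536 0.3   0.094] [152.8 189.3] [171. 197.]
top [0.536 0.3   0.012] [162.  192.2] [208. 209.]
scene [0.537 0.298 0.134] [367.4 295.6] [189. 242.]
scene [0.543 0.343 0.147] [384.3 311.4] [257. 305.]
scene [0.532 0.254 0.147] [353.3 273.7] [133. 155.]
scene [0.536 0.3   0.094] [365.3 306.5] [181. 286.]
scene [0.536 0.3   0.012] [359.5 326.2] [158. 365.]
```

The fingertips straddle the weight as projected (near finger at (680,305) in the crop, knob at (580,305)). Descending with a small y correction.

Request:
apply_moves([
  [0,0,0,0,0.003,-0.025,1],
  [0,0,0,0,0,-0.025,1],
  [0,0,0,0,0,-0.025,1],
  [0,0,0,0,0,-0.02,1],
  [0,0,0,0,0,0,1],
  [0,0,0,0,0,0,1],
])

```text
time_s: 3.32
ee_pos: [0.5367, 0.3018, 0.038]
tool_rot: [0.059, 0.998, 0.0, 0.001]
ft_force: [0.5, 1.0, 0.5]
gripper_width: 1.0
grip_force: 0.0
```

Request:
apply_moves([
  [0,0,0,0,0,0,-1],
  [0,0,0,0,0,0,-1],
  [0,0,0,0,0,0,-1],
  [0,0,0,0,0,0,-1],
  [0,0,0,0,0,0,-1],
  [0,0,0,0,0,0,-1],
  [0,0,0,0,0,0,-1],
  [0,0,0,0,0,0,-1],
  [0,0,0,0,0,0,-1],
  [0,0,0,0,0,0,-1],
])

```text
time_s: 4.15
ee_pos: [0.5378, 0.304, 0.0391]
tool_rot: [0.058, 0.998, 0.003, 0.002]
ft_force: [-0.1, 3.6, 6.3]
gripper_width: 0.503
grip_force: 40.0
```

Request:
apply_moves([
  [0,0,0,0,0,0.01,-1],
  [0,0,0,0,0,0.02,-1],
  [0,0,0,0,0,0.03,-1],
  [0,0,0,0,0,0.03,-1],
  [0,0,0,0,0,0.03,-1],
  [0,0,0,0,0,0.02,-1],
  [0,0,0,0,0,0.01,-1],
  [0,0,0,0,0,0,-1],
  [0,0,0,0,0,0,-1],
], force=60)

```text
time_s: 4.9
ee_pos: [0.5352, 0.3012, 0.1853]
tool_rot: [0.058, 0.998, -0.0, -0.001]
ft_force: [-0.6, -0.3, -8.0]
gripper_width: 0.497
grip_force: 62.5
```

Request:
apply_moves([
  [0,0,0,-0.003,-0.0105,0,-1],
  [0,0,0,-0.008,-0.024,0,-1],
  [0,0,0,-0.012,-0.036,0,-1],
  [0,0,0,-0.012,-0.036,0,-1],
  [0,0,0,-0.012,-0.036,0,-1],
  [0,0,0,-0.012,-0.036,0,-1],
  [0,0,0,-0.012,-0.036,0,-1],
  [0,0,0,-0.012,-0.036,0,-1],
  [0,0,0,-0.012,-0.036,0,-1],
  [0,0,0,-0.0085,-0.024,0,-1],
])

```text
time_s: 5.73
ee_pos: [0.4286, -0.0113, 0.1839]
tool_rot: [0.059, 0.998, -0.001, -0.003]
ft_force: [0.1, 0.4, -6.8]
gripper_width: 0.497
grip_force: 63.1
```

Request:
apply_moves([
  [0,0,0,-0.003,-0.0105,0,-1],
  [0,0,0,0,0,0,-1],
  [0,0,0,0,0,0,-1],
  [0,0,0,0,0,0,-1],
  [0,0,0,0,0,0,-1],
])

```text
time_s: 6.15
ee_pos: [0.429, -0.0185, 0.1856]
tool_rot: [0.058, 0.998, 0.0, -0.001]
ft_force: [0.3, 0.7, -6.8]
gripper_width: 0.497
grip_force: 63.1
```

```bash
python3 - <<'E'
from h import *
t=snap('top');s=snap('scene');print(robot.observe()['ee_pos'])
def c(i,x,y,w,h,k): return cv2.resize(i['frame'][y:y+h,x:x+w,::-1],None,fx=k,fy=k,interpolation=cv2.INTER_CUBIC)
cv2.imwrite('pics/c3.png',np.hstack([c(t,230,170,100,120,4),c(s,240,110,100,120,4)]))
E
```

```text
[ 0.42930108 -0.01852788  0.18597606]
```

View pics/c3.png

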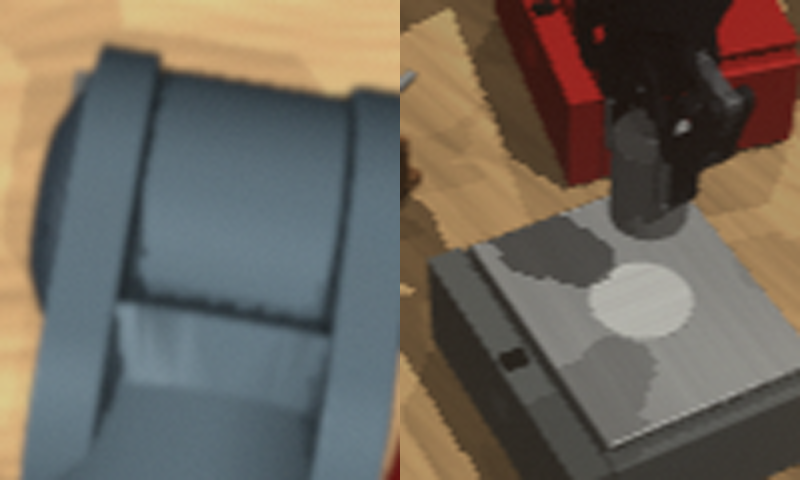

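The scene view shows the weight hanging upright above the pan, its bottom at about (650,215) in the crop and the patch at (640,300). Lowering gently.

Request:
apply_moves([
  [0,0,0,0,0,-0.01,-1],
  [0,0,0,0,0,-0.02,-1],
  [0,0,0,0,0,-0.02,-1],
  [0,0,0,0,0,-0.01,-1],
  [0,0,0,0,0,-0.005,-1],
  [0,0,0,0,0,-0.002,-1],
  [0,0,0,0,0,0,-1],
  [0,0,0,0,0,0,-1],
])

```text
time_s: 6.92
ee_pos: [0.4301, -0.0194, 0.1201]
tool_rot: [0.058, 0.998, -0.0, 0.001]
ft_force: [0.2, -0.4, -6.8]
gripper_width: 0.497
grip_force: 63.2
```

Request:
apply_moves([
  [0,0,0,0,0,-0.001,-1],
  [0,0,0,0,0,-0.001,-1],
  [0,0,0,0,0,0,-1],
  [0,0,0,0,0,0,-1],
])

```text
time_s: 7.25
ee_pos: [0.4294, -0.0195, 0.1176]
tool_rot: [0.058, 0.998, 0.0, 0.0]
ft_force: [-0.5, -0.1, -7.2]
gripper_width: 0.494
grip_force: 63.2
```

Request:
apply_moves([
  [0,0,0,0,0,-0.001,-1],
  [0,0,0,0,0,-0.001,-1],
  [0,0,0,0,0,0,-1],
  [0,0,0,0,0,0,-1],
])

```text
time_s: 7.58
ee_pos: [0.4293, -0.0194, 0.1153]
tool_rot: [0.058, 0.998, 0.0, -0.0]
ft_force: [-0.1, -0.4, -7.3]
gripper_width: 0.495
grip_force: 63.3
```

Request:
apply_moves([
  [0,0,0,0,0,-0.001,-1],
  [0,0,0,0,0,-0.0005,-1],
  [0,0,0,0,0,0,-1],
  [0,0,0,0,0,0,-1],
])

```text
time_s: 7.92
ee_pos: [0.4293, -0.0194, 0.1152]
tool_rot: [0.058, 0.998, -0.0, 0.0]
ft_force: [-5.4, 1.7, 6.8]
gripper_width: 0.497
grip_force: 64.7
```

Request:
apply_moves([
  [0,0,0,0,0,-0.0005,-1],
  [0,0,0,0,0,-0.0005,-1],
  [0,0,0,0,0,0,-1],
  [0,0,0,0,0,0,-1],
])

```text
time_s: 8.25
ee_pos: [0.4293, -0.0194, 0.1151]
tool_rot: [0.058, 0.998, -0.0, 0.001]
ft_force: [-7.5, 0.9, 16.0]
gripper_width: 0.495
grip_force: 65.6
```

Request:
apply_moves([
  [0,0,0,0,0,0.001,-1],
  [0,0,0,0,0,0,-0.5],
  [0,0,0,0,0,0,0],
  [0,0,0,0,0,0,0.2],
  [0,0,0,0,0,0,0.4],
  [0,0,0,0,0,0,0.7],
  [0,0,0,0,0,0,1],
  [0,0,0,0,0,0,1],
  [0,0,0,0,0,0,1],
  [0,0,0,0,0,0,1],
])

```text
time_s: 9.08
ee_pos: [0.4293, -0.0194, 0.1138]
tool_rot: [0.058, 0.998, 0.0, 0.0]
ft_force: [-1.0, 0.3, -0.5]
gripper_width: 1.0
grip_force: 0.0
```

Request:
apply_moves([
  [0,0,0,0,0,0.01,1],
  [0,0,0,0,0,0.025,1],
  [0,0,0,0,0,0.035,1],
  [0,0,0,0,0,0.035,1],
  [0,0,0,0,0,0.035,1],
  [0,0,0,0,0,0.01,1],
  [0,0,0,0,0,0,1],
  [0,0,0,0,0,0,1],
])

```text
time_s: 9.75
ee_pos: [0.4297, -0.0195, 0.2639]
tool_rot: [0.058, 0.998, -0.0, 0.001]
ft_force: [-0.6, -1.0, -0.4]
gripper_width: 1.003
grip_force: 0.0
```

Request:
apply_moves([
  [0,0,0.05,0.005,-0.027,0,1],
  [0,0,0.05,0.006,-0.033,0,1],
  [0,0,0.05,0.006,-0.033,0,1],
  [0,0,0.05,0.006,-0.033,0,1],
  [0,0,0.05,0.006,-0.033,0,1],
  [0,0,0.05,0.006,-0.033,0,1],
  [0,0,0.05,0.006,-0.033,0,1],
  [0,0,0.05,0.006,-0.032,0,1],
  [0,0,0,0,0,0,1],
  [0,0,0,0,0,0,1],
])

```text
time_s: 10.58
ee_pos: [0.4753, -0.2771, 0.2609]
tool_rot: [-0.14, 0.99, 0.002, -0.002]
ft_force: [0.8, 0.2, 0.7]
gripper_width: 0.999
grip_force: 0.0
```

Request:
apply_moves([
  [0,0,0,0,0,-0.03,1],
  [0,0,0,0,0,-0.04,1],
  [0,0,0,0,0,-0.04,1],
  [0,0,0,0,0,-0.03,1],
  [0,0,0,0,0,0,1],
  [0,0,0,0,0,0,1],
  [0,0,0,0,0,0,1],
])

```text
time_s: 11.17
ee_pos: [0.4768, -0.276, 0.1253]
tool_rot: [-0.141, 0.99, -0.0, 0.0]
ft_force: [0.5, -0.3, -1.0]
gripper_width: 1.001
grip_force: 0.0
```

```bash
python3 - <<'E'
from h import *
t=snap('top');s=snap('scene');p=robot.observe()['ee_pos'];print(p)
def c(i,x,y,w,h,k): return cv2.resize(i['frame'][y:y+h,x:x+w,::-1],None,fx=k,fy=k,interpolation=cv2.INTER_CUBIC)
cv2.imwrite('pics/c4.png',np.hstack([c(t,330,150,100,120,4),np.vstack([c(s,180,70,100,100,4)[:360],c(s,250,130,100,30,4)])]))
# weight on pan, in top
cv2.imwrite('pics/c5.png',np.hstack([c(t,230,180,100,90,4),c(s,245,130,100,90,4)]))
a=3.42-np.pi/2;u=np.array([np.cos(a),np.sin(a),0])
for q in(p,p+u*.045+[0,0,.013],p-u*.045+[0,0,.013]): print((np.array(proj(t,q))-(330,150))*4,(np.array(proj(s,q))-(180,70))*4)
E
```

```text
[ 0.47799496 -0.2772219   0.12650218]
[205.52002484 220.50669111] [153.75048469 207.18534843]
[141.94679155 241.29129861] [208.95938055 219.56459025]
[281.07517086 197.30631341] [ 96.4040655  162.85337576]
```

View pics/c4.png

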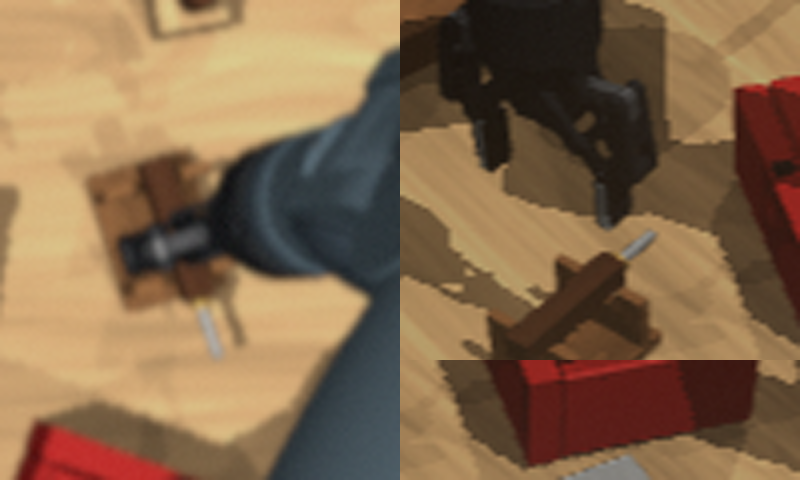

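View pics/c5.png

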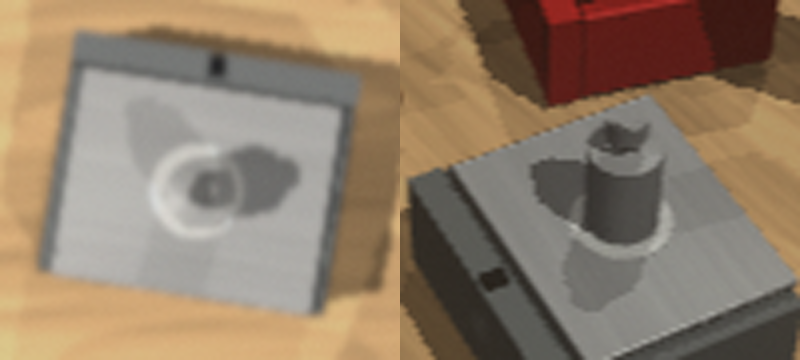

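The stylus sits between the fingers, with the handle from (160,165) to (190,290) and the tip at (217,355) in the crop. The weight stands upright on the patch: ring centre about (195,190), weight about (212,188). I'll check the weight against its projection, since that also calibrates the port position.

```bash
python3 - <<'E'
from h import *
t=snap('top');s=snap('scene')
for q in((.4295,-.0195,.170),(.4295,-.0195,.146),(.4295,-.0195,.088)): print((np.array(proj(t,q))-(230,180))*4,(np.array(proj(s,q))-(245,130))*4)
E
```

```text
[194.66251222 189.71578236] [225.00924982 115.4203285 ]
[193.96167688 189.70641268] [223.15884432 146.28146282]
[192.40857333 189.68564876] [218.93537927 216.7205755 ]
```

Request:
apply_moves([
  [0,0,0,0,0,-0.02,1],
  [0,0,0,0,0,-0.025,1],
  [0,0,0,0,0,-0.025,1],
  [0,0,0,0,0,-0.02,1],
  [0,0,0,0,0,-0.01,1],
  [0,0,0,0,0,0,1],
  [0,0,0,0,0,0,1],
])

```text
time_s: 11.95
ee_pos: [0.4767, -0.2767, 0.0246]
tool_rot: [-0.141, 0.99, -0.0, 0.0]
ft_force: [1.3, -0.2, -0.3]
gripper_width: 0.999
grip_force: 0.0
```

Request:
apply_moves([
  [0,0,0,0,0,0,0],
  [0,0,0,0,0,0,-0.5],
  [0,0,0,0,0,0,-0.7],
  [0,0,0,0,0,0,-1],
  [0,0,0,0,0,0,-1],
  [0,0,0,0,0,0,-1],
  [0,0,0,0,0,0,-1],
  [0,0,0,0,0,0,-1],
  [0,0,0,0,0,0,-1],
  [0,0,0,0,0,0,-1],
], force=40)

```text
time_s: 12.78
ee_pos: [0.4767, -0.2766, 0.0244]
tool_rot: [-0.141, 0.99, -0.0, 0.0]
ft_force: [-0.7, 0.3, 6.5]
gripper_width: 0.225
grip_force: 39.7
```

Grip closed on about 19 mm, which matches the 20 mm handle. Lifting, then carrying it beyond the scale's far face.

Request:
apply_moves([
  [0,0,0,0,0,0.01,-1],
  [0,0,0,0,0,0.02,-1],
  [0,0,0,0,0,0.03,-1],
  [0,0,0,0,0,0.03,-1],
  [0,0,0,0,0,0.03,-1],
  [0,0,0,0,0,0.02,-1],
  [0,0,0,0,0,0,-1],
], force=60)

```text
time_s: 13.37
ee_pos: [0.4786, -0.2781, 0.1691]
tool_rot: [-0.141, 0.99, -0.003, 0.003]
ft_force: [1.1, -0.3, 0.4]
gripper_width: 0.22
grip_force: 59.0
```

Request:
apply_moves([
  [0,0,-0.046,0.01,0.01,0,-1],
  [0,0,-0.046,0.017,0.022,0,-1],
  [0,0,-0.046,0.017,0.0235,0,-1],
  [0,0,-0.046,0.017,0.0235,0,-1],
  [0,0,-0.046,0.017,0.0235,0,-1],
  [0,0,-0.046,0.017,0.0235,0,-1],
  [0,0,-0.046,0.017,0.0235,0,-1],
  [0,0,-0.046,0.017,0.0235,0,-1],
  [0,0,-0.046,0.017,0.023,0,-1],
  [0,0,-0.046,0.017,0.023,0,-1],
])

```text
time_s: 14.2
ee_pos: [0.639, -0.0559, 0.1626]
tool_rot: [0.089, 0.996, 0.0, -0.001]
ft_force: [0.5, -0.3, -1.4]
gripper_width: 0.22
grip_force: 59.0
```

Request:
apply_moves([
  [0,0,0,0,0,-0.03,-1],
  [0,0,0,0,0,-0.03,-1],
  [0,0,0,0,0,-0.02,-1],
  [0,0,0,0,0,0,-1],
  [0,0,0,0,0,0,-1],
  [0,0,0,0,0,0,-1],
])

```text
time_s: 14.7
ee_pos: [0.6396, -0.0576, 0.0847]
tool_rot: [0.088, 0.996, 0.0, 0.0]
ft_force: [-0.1, -0.1, 0.0]
gripper_width: 0.221
grip_force: 59.0
```

```bash
python3 - <<'E'
from h import *
t=snap('top');s=snap('scene');o=robot.observe();print(o['ee_pos'],o['tool_rot'])
def c(i,x,y,w,h,k): return cv2.resize(i['frame'][y:y+h,x:x+w,::-1],None,fx=k,fy=k,interpolation=cv2.INTER_CUBIC)
cv2.imwrite('pics/c6.png',np.hstack([c(t,240,130,100,120,4),c(s,200,140,100,120,4)]))
E
```

```text
[ 0.64066014 -0.05785317  0.0858502 ] [ 8.84299245e-02  9.96080980e-01 -1.08879463e-04  1.67857215e-03]
```

View pics/c6.png

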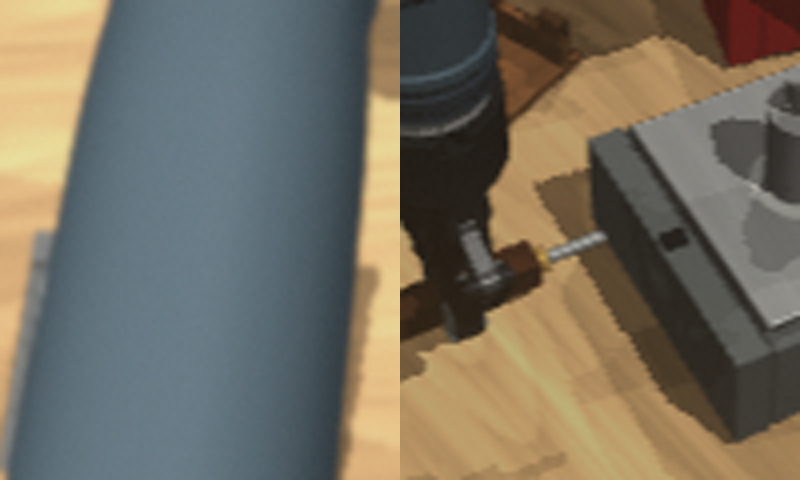

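Scene view: stylus tip at crop (605,237), rib at (674,239), far-top edge from (592,145) to (737,365). I'll compare the tip with the port axis within this view.

```bash
python3 - <<'E'
from h import *
s=snap('scene');np.set_printoptions(precision=4,suppress=True)
px=lambda x,y:(200+(x-400)/4,140+y/4)
tip=onz(s,*px(607,236),.1054);rib=onz(s,*px(674,238),.090)
A=onz(s,*px(592,145),.084);B=onz(s,*px(737,365),.084)
d=(A-B)[:2];print('tip',tip,'rib',rib,'corners',A,B,np.linalg.norm(d),'mid',(A+B)/2)
print('yaw',np.arctan2(-d[0],d[1]))
o=robot.observe();p=o['ee_pos'];yaw=2*np.arctan2(o['tool_rot'][1],o['tool_rot'][0]);ax=np.array([np.cos(yaw),np.sin(yaw)])
print('yaw tool',yaw-np.pi,'tip from tcp',tip[:2]-p[:2],'along',(tip[:2]-p[:2])@ax,'lat',np.cross(ax,tip[:2]-p[:2]),'kin tip',p[:2]+.092*ax)
xs=np.array([np.cos(-.176),np.sin(-.176)]);ys=np.array([-xs[1],xs[0]])
for n,r in(('rib',rib),('mid',(A+B)/2)): print(n,'tip rel', (tip[:2]-r[:2])@xs,(tip[:2]-r[:2])@ys)
# camera-corrected rib measured by top: (0.5086,-0.0377)
E
```

```text
tip [ 0.5519 -0.0389  0.1054] rib [ 0.5158 -0.0256  0.09  ] corners [ 0.5069 -0.1164  0.084 ] [0.5407 0.0619 0.084 ] 0.1814834762778633 mid [ 0.5238 -0.0272  0.084 ]
yaw 2.953938815764624
yaw tool -0.1770743387116811 tip from tcp [-0.0888  0.019 ] along 0.09076672107685693 lat -0.00304655869889384 kin tip [ 0.5502 -0.0417]
rib tip rel 0.037862815005825 -0.0067640609379207
mid tip rel 0.029750093936690952 -0.006567818288341928<stdin>:9: DeprecationWarning: Arrays of 2-dimensional vectors are deprecated. Use arrays of 3-dimensional vectors instead. (deprecated in NumPy 2.0)
```

```bash
python3 - <<'E'
from h import *
t=snap('top');s=snap('scene');np.set_printoptions(precision=4,suppress=True)
def tri(a,b):
    (o1,d1),(o2,d2)=ray(t,*a),ray(s,*b)
    k=np.linalg.lstsq(np.stack([d1,-d2],1),o2-o1,rcond=None)[0]
    p,q=o1+k[0]*d1,o2+k[1]*d2; return (p+q)/2,p-q
print('rib',tri((284.3,196.5),(268.5,199.6)))
print('farR',tri((319.4,199.4),(248,176.25)),'farL',tri((249.1,189.4),(284.25,231.25)))
for z in(.075,.08): 
  A=onz(s,248,176.25,z);B=onz(s,284.25,231.25,z);print(z,'mid',(A+B)/2,np.linalg.norm(A-B),'rib',onz(s,268.5,199.6,z))
xs=np.array([np.cos(-.18),np.sin(-.18)])
for pan in((.4296,-.0207),(.4303,-.0181)): print('port from pan',np.array(pan)+.092*xs)
E
```

```text
rib (array([ 0.509 , -0.0372,  0.0743]), array([ 0.0022, -0.002 ,  0.0002]))
farR (array([ 0.4994, -0.13  ,  0.068 ]), array([ 0.002 , -0.0018,  0.0004])) farL (array([0.5325, 0.0534, 0.0682]), array([-0.0013,  0.0012, -0.0001]))
0.075 mid [ 0.5193 -0.0333  0.075 ] 0.18343473160203508 rib [ 0.5083 -0.0356  0.075 ]
0.08 mid [ 0.5218 -0.0299  0.08  ] 0.182350700866384 rib [ 0.5109 -0.0322  0.08  ]
port from pan [ 0.5201 -0.0372]
port from pan [ 0.5208 -0.0346]
```

The rib triangulates to z≈0.074, so the body top is lower than I assumed. That puts the port at about (0.5185, -0.0375), and the tip is already on its axis to within 2 mm. Lowering and approaching.

Request:
apply_moves([
  [0,0,0,0,-0.0015,-0.01,-1],
  [0,0,0,0,0,-0.02,-1],
  [0,0,0,0,0,-0.019,-1],
  [0,0,0,0,0,-0.01,-1],
  [0,0,0,0,0,0,-1],
  [0,0,0,0,0,0,-1],
  [0,0,0,0,0,0,-1],
])

```text
time_s: 15.53
ee_pos: [0.64, -0.0591, 0.0257]
tool_rot: [0.088, 0.996, -0.0, 0.001]
ft_force: [-0.1, -0.5, -0.6]
gripper_width: 0.22
grip_force: 59.0
```

Request:
apply_moves([
  [0,0,0,-0.0098,0.0018,0,-1],
  [0,0,0,-0.0098,0.0018,0,-1],
  [0,0,0,-0.0049,0.0009,0,-1],
  [0,0,0,-0.003,0.0005,0,-1],
  [0,0,0,0,0,0,-1],
  [0,0,0,0,0,0,-1],
])

```text
time_s: 16.03
ee_pos: [0.6125, -0.0541, 0.0255]
tool_rot: [0.088, 0.996, -0.0, 0.001]
ft_force: [-0.4, 0.2, -0.7]
gripper_width: 0.222
grip_force: 59.0
```

```bash
python3 - <<'E'
from h import *
s=snap('scene');o=robot.observe();print(o['ee_pos'],o['ft_force'])
cv2.imwrite('pics/c7.png',cv2.resize(s['frame'][160:240,210:310,::-1],None,fx=6,fy=6,interpolation=cv2.INTER_CUBIC))
yaw=2*np.arctan2(o['tool_rot'][1],o['tool_rot'][0])
tip=o['ee_pos']+.092*np.array([np.cos(yaw),np.sin(yaw),0])+[0,0,.0196];print(tip)
print((np.array(proj(s,tip))-(210,160))*6,(np.array(proj(s,(.5185,-.0375,.046)))-(210,160))*6)
E
```

```text
[ 0.61259554 -0.05407685  0.02533354] [-0.0402376   0.91382504 -0.02313076]
[ 0.52203014 -0.03789326  0.04493354]
[319.86079757 301.23776518] [327.7087295 295.7611071]
```

View pics/c7.png

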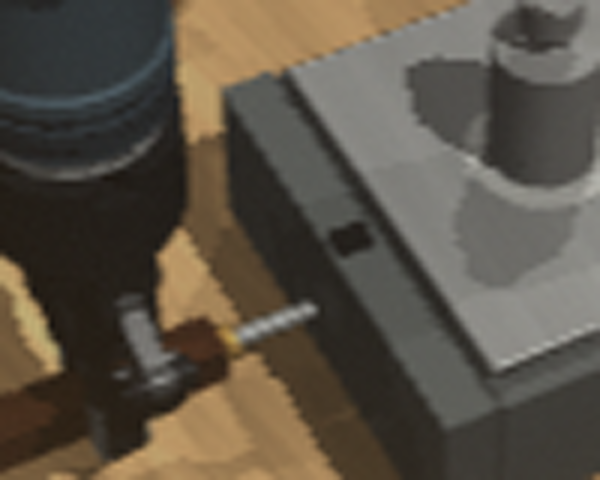

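The tip at crop (312,308) is just off the face, below the rib at (350,240) as expected. Easing in.

Request:
apply_moves([
  [0,0,0,-0.002,0.0004,0.001,-1],
  [0,0,0,-0.002,0.0003,0,-1],
  [0,0,0,-0.002,0.0004,0,-1],
  [0,0,0,-0.002,0.0003,0,-1],
  [0,0,0,0,0,0,-1],
  [0,0,0,0,0,0,-1],
])

```text
time_s: 16.58
ee_pos: [0.6036, -0.0525, 0.0258]
tool_rot: [0.088, 0.996, 0.0, -0.0]
ft_force: [0.1, -0.3, -1.4]
gripper_width: 0.221
grip_force: 59.0
```

Request:
apply_moves([
  [0,0,0,-0.002,0.0004,0,-1],
  [0,0,0,-0.002,0.0003,0,-1],
  [0,0,0,0,0,0,-1],
  [0,0,0,0,0,0,-1],
])

```text
time_s: 16.92
ee_pos: [0.5996, -0.0518, 0.0258]
tool_rot: [0.088, 0.996, 0.0, -0.0]
ft_force: [0.1, -0.3, -1.2]
gripper_width: 0.226
grip_force: 59.0
```

Request:
apply_moves([
  [0,0,0,-0.002,0.0004,0,-1],
  [0,0,0,-0.002,0.0003,0,-1],
  [0,0,0,0,0,0,-1],
  [0,0,0,0,0,0,-1],
])

```text
time_s: 17.25
ee_pos: [0.5964, -0.0512, 0.0261]
tool_rot: [0.088, 0.996, 0.0, 0.001]
ft_force: [1.8, -0.3, -1.3]
gripper_width: 0.224
grip_force: 58.9
```

The tip went in freely and reached the button about 13 mm deep (1.8 N). Pressing it.

Request:
apply_moves([
  [0,0,0,-0.001,0.0002,0,-1],
  [0,0,0,-0.001,0.0002,0,-1],
  [0,0,0,-0.001,0.0001,0,-1],
  [0,0,0,-0.001,0.0002,0,-1],
  [0,0,0,0,0,0,-1],
  [0,0,0,0,0,0,-1],
])

```text
time_s: 17.75
ee_pos: [0.5923, -0.0505, 0.0261]
tool_rot: [0.088, 0.996, 0.0, 0.001]
ft_force: [3.6, 1.1, -1.0]
gripper_width: 0.221
grip_force: 58.9
```

Request:
apply_moves([
  [0,0,0,-0.001,0.0002,0,-1],
  [0,0,0,-0.001,0.0002,0,-1],
  [0,0,0,0,0,0,-1],
  [0,0,0,0,0,0,-1],
])

```text
time_s: 18.08
ee_pos: [0.5905, -0.0501, 0.0261]
tool_rot: [0.088, 0.996, 0.0, 0.001]
ft_force: [5.4, -0.7, -1.0]
gripper_width: 0.224
grip_force: 58.9
```

Past 4.5 N, so nearly at the stop. One more millimetre, then hold.

Request:
apply_moves([
  [0,0,0,-0.001,0.0002,0,-1],
  [0,0,0,0,0,0,-1],
  [0,0,0,0,0,0,-1],
  [0,0,0,0,0,0,-1],
  [0,0,0,0,0,0,-1],
  [0,0,0,0,0,0,-1],
  [0,0,0,0,0,0,-1],
  [0,0,0,0,0,0,-1],
  [0,0,0,0,0,0,-1],
  [0,0,0,0,0,0,-1],
])

```text
time_s: 18.92
ee_pos: [0.5904, -0.0501, 0.0264]
tool_rot: [0.088, 0.996, -0.0, 0.002]
ft_force: [7.1, -1.1, -1.2]
gripper_width: 0.222
grip_force: 58.9
```

Request:
apply_moves([
  [0,0,0,0,0,0,-1],
  [0,0,0,0,0,0,-1],
  [0,0,0,0,0,0,-1],
  [0,0,0,0,0,0,-1],
  [0,0,0,0,0,0,-1],
  [0,0,0,0,0,0,-1],
  [0,0,0,0,0,0,-1],
  [0,0,0,0,0,0,-1],
  [0,0,0,0,0,0,-1],
  [0,0,0,0,0,0,-1],
])

```text
time_s: 19.75
ee_pos: [0.5904, -0.0501, 0.0264]
tool_rot: [0.088, 0.996, -0.0, 0.001]
ft_force: [7.4, -1.0, -1.6]
gripper_width: 0.223
grip_force: 58.9
```

The button was at its stop and held about 1.7 s. Withdrawing and returning to the rest.

Request:
apply_moves([
  [0,0,0,0.003,-0.0005,0,-1],
  [0,0,0,0.006,-0.001,0,-1],
  [0,0,0,0.01,-0.0018,0,-1],
  [0,0,0,0.012,-0.0022,0,-1],
  [0,0,0,0.012,-0.0022,0,-1],
  [0,0,0,0.007,-0.0013,0,-1],
  [0,0,0,0,0,0,-1],
])

```text
time_s: 20.33
ee_pos: [0.6388, -0.059, 0.0251]
tool_rot: [0.088, 0.996, 0.0, -0.001]
ft_force: [0.1, -0.1, -0.8]
gripper_width: 0.223
grip_force: 59.0
```

Request:
apply_moves([
  [0,0,0,0,0,0.01,-1],
  [0,0,0,0,0,0.02,-1],
  [0,0,0,0,0,0.03,-1],
  [0,0,0,0,0,0.03,-1],
  [0,0,0,0,0,0.02,-1],
  [0,0,0,0,0,0.01,-1],
  [0,0,0,0,0,0,-1],
])

```text
time_s: 20.92
ee_pos: [0.6398, -0.0589, 0.1491]
tool_rot: [0.088, 0.996, -0.0, 0.002]
ft_force: [-0.2, 0.4, -1.0]
gripper_width: 0.221
grip_force: 59.0
```

Request:
apply_moves([
  [0,0,0.046,-0.01,-0.01,0,-1],
  [0,0,0.046,-0.017,-0.022,0,-1],
  [0,0,0.046,-0.017,-0.0235,0,-1],
  [0,0,0.046,-0.017,-0.0235,0,-1],
  [0,0,0.046,-0.017,-0.0235,0,-1],
  [0,0,0.046,-0.017,-0.0235,0,-1],
  [0,0,0.046,-0.017,-0.0235,0,-1],
  [0,0,0.046,-0.017,-0.0235,0,-1],
  [0,0,0.046,-0.017,-0.023,0,-1],
  [0,0,0.046,-0.015,-0.022,0,-1],
])

```text
time_s: 21.75
ee_pos: [0.4749, -0.2766, 0.1438]
tool_rot: [-0.142, 0.99, 0.002, -0.002]
ft_force: [0.6, -0.1, -0.7]
gripper_width: 0.224
grip_force: 59.0
```

Request:
apply_moves([
  [0,0,0,0,0,0,-1],
  [0,0,0,0,0,0,-1],
  [0,0,0,0,0,0,-1],
])

```text
time_s: 22.0
ee_pos: [0.4769, -0.2758, 0.1445]
tool_rot: [-0.141, 0.99, 0.001, -0.001]
ft_force: [0.0, 0.0, -0.9]
gripper_width: 0.219
grip_force: 59.0
```

Back over the original grasp pose. Lowering to just above the notch floor, then to contact.

Request:
apply_moves([
  [0,0,0,0,-0.0005,-0.02,-1],
  [0,0,0,0,0,-0.03,-1],
  [0,0,0,0,0,-0.03,-1],
  [0,0,0,0,0,-0.02,-1],
  [0,0,0,0,0,-0.012,-1],
  [0,0,0,0,0,-0.005,-1],
  [0,0,0,0,0,0,-1],
  [0,0,0,0,0,0,-1],
])

```text
time_s: 22.67
ee_pos: [0.4782, -0.2767, 0.029]
tool_rot: [-0.142, 0.99, 0.0, -0.0]
ft_force: [0.7, -0.8, -0.5]
gripper_width: 0.226
grip_force: 59.0
```

Request:
apply_moves([
  [0,0,0,0,0,-0.001,-1],
  [0,0,0,0,0,-0.001,-1],
  [0,0,0,0,0,0,-1],
  [0,0,0,0,0,0,-1],
])

```text
time_s: 23.0
ee_pos: [0.4782, -0.2776, 0.0274]
tool_rot: [-0.141, 0.99, -0.0, 0.0]
ft_force: [-0.7, -1.1, -0.7]
gripper_width: 0.222
grip_force: 59.0
```

Request:
apply_moves([
  [0,0,0,0,0,-0.001,-1],
  [0,0,0,0,0,-0.001,-1],
  [0,0,0,0,0,-0.0005,-1],
  [0,0,0,0,0,0,-1],
  [0,0,0,0,0,0,-1],
])

```text
time_s: 23.42
ee_pos: [0.4778, -0.2774, 0.0245]
tool_rot: [-0.141, 0.99, -0.0, 0.0]
ft_force: [-0.4, -0.1, 2.2]
gripper_width: 0.224
grip_force: 59.3
```

Request:
apply_moves([
  [0,0,0,0,0,-0.0005,-1],
  [0,0,0,0,0,0,-1],
  [0,0,0,0,0,0,-1],
])

```text
time_s: 23.67
ee_pos: [0.4778, -0.2774, 0.0244]
tool_rot: [-0.141, 0.99, -0.0, 0.0]
ft_force: [-2.0, 0.8, 6.0]
gripper_width: 0.224
grip_force: 60.0
```

Seated at the original height. Releasing and lifting away.

Request:
apply_moves([
  [0,0,0,0,0,0,-0.7],
  [0,0,0,0,0,0,-0.4],
  [0,0,0,0,0,0,0],
  [0,0,0,0,0,0,0.4],
  [0,0,0,0,0,0,0.8],
  [0,0,0,0,0,0,1],
  [0,0,0,0,0,0,1],
  [0,0,0,0,0,0,1],
  [0,0,0,0,0,0,1],
])

```text
time_s: 24.42
ee_pos: [0.4778, -0.2773, 0.0238]
tool_rot: [-0.141, 0.99, 0.0, -0.0]
ft_force: [-0.3, -0.1, 0.1]
gripper_width: 1.0
grip_force: 0.0
```

Request:
apply_moves([
  [0,0,0,0,0,0.01,1],
  [0,0,0,0,0,0.02,1],
  [0,0,0,0,0,0.035,1],
  [0,0,0,0,0,0.035,1],
  [0,0,0,0,0,0.035,1],
  [0,0,0,0,0,0.035,1],
  [0,0,0,0,0,0.02,1],
  [0,0,0,0,0,0,1],
  [0,0,0,0,0,0,1],
  [0,0,0,0,0,0,1],
])

```text
time_s: 25.25
ee_pos: [0.4774, -0.277, 0.2134]
tool_rot: [-0.141, 0.99, 0.0, -0.0]
ft_force: [-0.8, -0.8, -0.1]
gripper_width: 1.0
grip_force: 0.0
```

```bash
python3 - <<'E'
from h import *
t=snap('top');s=snap('scene')
def c(i,x,y,w,h,k): return cv2.resize(i['frame'][y:y+h,x:x+w,::-1],None,fx=k,fy=k,interpolation=cv2.INTER_CUBIC)
cv2.imwrite('pics/c8.png',np.hstack([c(t,240,160,160,120,2.5),c(s,180,100,160,120,2.5)]))
E
```

```text
(no output)
```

View pics/c8.png

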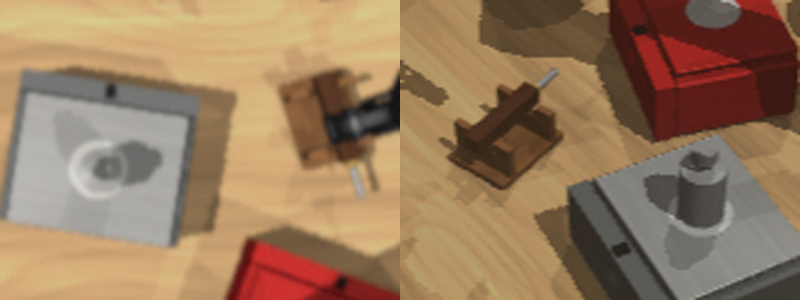

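The stylus lies in both notches (scene crop (515,110)), the weight stands on the pan at (703,190), and the gripper is clear. Handing in.

```bash
python3 -c "
from bench import robot
print(robot.close_job())"
```

```text
the job is handed in; nothing more can be done
None
```

I set the large weight on the pan, held the button in for about 1.7 s, laid the stylus back in both notches of its rest and handed the job in at about 25 s; no verdict was returned.

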